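# Hang the dipping pail on the carousel's empty hook

### The job

Turn the hanging carousel until its one empty hook stands over the pointer on the base, and only then hang the loose little steel dipping pail, the one with the wooden grip, on that hook by its wire bail. Leave it hanging upright in the hook, with the hook still over the pointer.

Things in the scene. Friction and masses are not known exactly. Their poses are not given: they have to be found in the camera images.
- pail_grip (a point): Centre of the loose pail's wooden grip (26 mm along x, 20 along y, 56 high), 152 mm above its foot. Steel cup 62 mm wide, 45 high, 0.12-0.21 kg, with a rigid 7 mm wire bail in the y-z plane; the grip stands on the bail. The bail's peaked top bar is 34 mm below the point; the loop under it is 63 mm wide, 70 high, down to the cup's rim, open along x both ways. z up.
- hook (a point): Where the bail's top bar lies when hung on the carousel's one empty hook (of 4, 90 degrees apart; the other 3 hold fixed pails). 124 mm from the vertical turning axis, 175 mm above the bench. x outward along the hook, z up. 10 mm bar: its seat is under the point, its upturned tip ends 24 mm above and 31 mm outside it. Pass the bail over the tip from outside, then lower it.
- turn_peg (a point): Upright steel peg, 16 mm thick, on the carousel's top disc, to turn it by. Point on its centre line, 27 mm below its top, 83 above the disc, 268 above the bench, 60 mm from the turning axis, opposite the empty hook. x points from axis to empty hook. Hung pails' grips reach 238 mm above the bench. Turns either way past a full turn, light friction (1 N at the peg), stays where left.
- front_mark (a point): The pointer: aluminium bar, 20 mm wide, 10 mm high, sticking out 80 mm radially from the carousel's round grey base, which is fixed to the bench. Point on its top, 125 mm from the vertical turning axis (the bar ends at 185 mm); x points radially outward along the bar, z up. The empty hook belongs straight above it.

How it is judged:
On the way, in this order (a step that is already met when the one before it is completed fails the run):
1. the empty hook is turned to stand over the pointer (within 33 mm, about 15 degrees) (horizontal distance between hook and front_mark below 0.033 m), for 0.2 s.
2. the pail's bail lies in the empty hook (horizontal distance between pail_grip and hook below 0.022 m and z of pail_grip in the frame of hook between 0.022 and 0.046 m), for 0.2 s.
At the end, for the whole second after the job is handed in: The pail hangs from the empty hook by its bail: its grip centre is within 22 mm (seen from above) of the hook's seat point and 22 to 46 mm above it, the pail within 15 degrees of upright; and the hook is still within 33 mm (15 degrees) of the pointer, seen from above (all of step 2 and horizontal distance between hook and front_mark below 0.033 m and angle between pail_grip's own z axis and vertical below 0.26 rad); the robot touches nothing.
It also fails if it takes over 59 s, if anything falls off the work surface, if the arm or the gripper's body presses on something with over 40 N, if the wrist force passes 120 N, or if a joint passes its speed limit or range.

### The arm

A 6-joint arm with a two-finger parallel gripper is mounted at the origin on the work surface. World frame = base frame: x ahead of the robot, y to its left, z up, the work surface at z = 0. Lengths are in m, angles in rad, forces in N, time in s.
With the tool pointing down it reaches from about 0.275 to 0.875 m from the base axis. Payload 12.5 kg.
Tool frame: the origin (TCP) lies on the centre line of the jaws, within the pads' length; the fingertips stand 25 mm ahead of it and the grasp point (between the pads) lies 6 mm ahead of it (r.finger_overhang is the distance from the TCP to the fingertips, in m); z points along the fingers, y is the line along which they close (so a half turn about z gives the same grasp; the last joint's range is limited). The gripper opens to 85 mm and grips with 20 to 120 N. Pads are 22 mm wide; open, the fingers measure 114 mm over their backs; the gripper's body (76 mm by 85 mm) begins 54 mm behind the grasp point. The pads swing forward as they close: fully open they stand 13 mm farther back than shut.
Start: joints at [1.049, 0.351, 1.652, -0, 1.139, -0.085], TCP at [0.233, 0.498, 0.227] pointing down, gripper open.
Joint ranges: [-2.75, 2.75], [-0.79, 2.1], [0.01, 2.65], [-1.57, 4.71], [0.07, 3.14], [-2.87, 2.87]. Speed limits (rad/s): [2.22, 2.22, 2.79, 3.14, 3.14, 3.14].

### API

Orientations are given as a 3x3 rotation matrix whose columns are the frame's x, y, z axes.
In Python, from station import r gives the robot as it stands.
- The arm moves only by the tool step_arm, never from a script. Its argument "deltas" is a list of rows, each a list of 7 numbers: the turn, a rotation vector about the tool's x, y, z in degrees, then the shift along the tool's x, y, z in mm, then the closure in counts, from 0 (fully open) to 255 (shut). In form: [[wx, wy, wz, dx, dy, dz, gripper], ...]. A call has 1 to 20 rows; each row is the pose to reach, as a shift and turn from the pose commanded when the call began, along the tool's axes at that moment; what a row does not reach only later rows make up. A row lasts 1/8 s, in which the tool goes at most 62.5 mm and 10.7 degrees, less where a joint would pass 70% of its speed; a pose out of reach is approached as far as the arm can. A call with a gripper value outside its range is refused whole. The fingers move at their own pace and stop on an object; "grip_force" is the grip in N (left out, the last holds). Time passes only in rows, so rows that repeat a pose let the fingers close. It gives the time, the measured TCP pose, the force, the opening and the grip force at its end, in the units of the state.
- r.read_state(): the state, without advancing time (a new reading comes with each control period).
- r.camera(name): name is "scene" or "top"; returns a dict with "image" (400x640x3 uint8, red, green, blue), "z_map" (400x640 float32, m along the optical axis (not along the pixel's ray), 0 where there is no reading), "K" (3x3 intrinsics, pixels), "world_to_cam" (4x4, takes a point from world to camera coordinates). Camera axes: x right, y up, looking along -z (the intrinsics and any distortion apply to the point x, -y, -z); pixel columns grow to the right and rows downward; lengths in m; the calibration is good to about 2 mm. A picture is of the moment at which its call begins.
- r.close_job(): hands the job in; it is judged then, once.
The state is a dict: "clock": time; "joint_pos": joint angles; "qd": joint speeds; "joint_torque": joint torques, N m; "tcp_pos": TCP position; "orientation": TCP orientation; "force": force on the tool from outside, world axes, zero at the start; "ft_torque": the same for the moment, N m; "finger_gap": finger opening in m; "gripper_force": force on a finger pad.
Only numpy, scipy, OpenCV 4.12 (cv2) and the standard library are available. Lean on these libraries where they do the work, as an engineer would, in place of code of your own. Each camera call takes 0.05 s, during which the arm holds its last target. There are 200 camera calls.

## Working session

There is one attempt and no reset: what is moved stays moved. The work goes in short steps, Python scripts to look and compute and a tool call to move; the robot and the scene stay as the last step left them, time stands still between calls to the robot, and variables do not carry over. Pictures are saved under pics/ and viewed, at most 10 in all, crops included, and the job is handed in when it is done.

Besides the shell and the picture viewer there is one more tool, called as name([rows], argument=value, ...), one row to a line, values as JSON. step_arm: Moves the arm, as the interface text tells. Its arguments: {"type":"object","properties":{"deltas":{"type":"array"},"grip_force":{"type":"number"}},"required":["deltas"]}

```bash
mkdir -p pics
cat > h.py <<'E'
import numpy as np, cv2
from station import r
def shot(n,f):
    c=r.camera(n); np.savez(f'pics/{f}.npz',**{k:c[k] for k in('image','z_map','K','world_to_cam')})
    cv2.imwrite(f'pics/{f}.png',c['image'][:,:,::-1]); return c
def load(f): return dict(np.load(f'pics/{f}.npz'))
def cloud(c):
    z=c['z_map'].astype(float); v,u=np.mgrid[:z.shape[0],:z.shape[1]]; K=c['K']
    x=(u-K[0,2])/K[0,0]*z; y=(v-K[1,2])/K[1,1]*z
    P=np.stack([x,-y,-z,np.ones_like(z)],-1)@np.linalg.inv(c['world_to_cam']).T
    P=P[...,:3]; P[z==0]=np.nan; return P
def rayz(c,u,v,h):
    K=c['K'];M=np.linalg.inv(c['world_to_cam']); d=M[:3,:3]@np.array([(u-K[0,2])/K[0,0],-(v-K[1,2])/K[1,1],-1]); o=M[:3,3]
    return o+d*(h-o[2])/d[2]
E
python3 - <<'E'
from h import *
for n in('scene','top'):
    c=shot(n,n+'0'); print(c['K'],np.linalg.inv(c['world_to_cam'])[:3].round(3))
s=r.read_state(); print(s)
E
```

```text
[[446.20844248   0.         318.36306003]
 [  0.         446.20844248 196.32275004]
 [  0.           0.           1.        ]] [[ 0.963  0.224 -0.149  0.42 ]
 [-0.269  0.785 -0.558 -0.449]
 [-0.008  0.578  0.816  0.949]]
[[404.73938246   0.         321.60990172]
 [  0.         404.73938246 203.5448441 ]
 [  0.           0.           1.        ]] [[-0.016  0.998 -0.059  0.519]
 [-1.    -0.018 -0.021  0.055]
 [-0.022  0.059  0.998  1.05 ]]
{'clock': 0.1, 'joint_pos': array([ 1.04937016e+00,  3.51154248e-01,  1.65233179e+00,  7.31369575e-06,
        1.13908584e+00, -8.46045322e-02]), 'qd': array([ 1.12089860e-03, -1.58207677e-03, -1.49660483e-03,  1.08684636e-03,
       -2.90263037e-05, -6.53360525e-04]), 'joint_torque': array([ 2.70019682e-04, -5.06836903e+01, -2.91877234e+01, -1.64510088e-04,
        2.64561000e-03,  4.20273565e-06]), 'tcp_pos': array([0.23251937, 0.49811879, 0.22653841]), 'orientation': array([[-9.06099565e-01,  4.23064221e-01, -4.93530628e-04],
       [ 4.23064499e-01,  9.06099175e-01, -8.45789767e-04],
       [ 8.93643059e-05, -9.75165027e-04, -9.99999521e-01]]), 'force': array([-0.06311654, -0.1836709 , -0.33771119]), 'ft_torque': array([-0.00199951, -0.01424913, -0.01695437]), 'gripper_force': 0.0, 'finger_gap': 0.08524659082348017}
```

View pics/scene0.png

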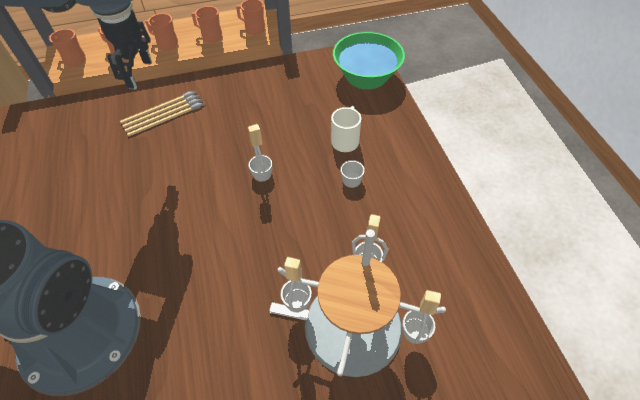

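View pics/top0.png

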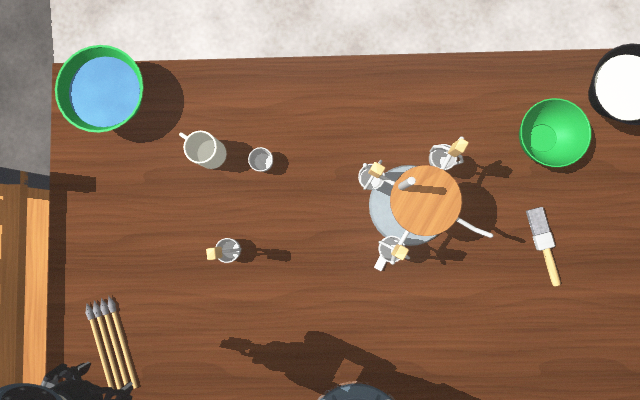

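The scene view shows the loose pail with its grip at (255,136), the pointer at (290,311), the empty hook's tip at about (341,372) and the peg top at (370,234). The top view shows the pail grip at (212,253), the disc centre at about (426,200), the peg top at (411,181), the hook tip at (490,235) and the pointer's end at (380,265).

Run:
```python
from h import *
import cv2
for f in('top0','scene0'):
    c=load(f);P=cloud(c);im=c['image']
    hsv=cv2.cvtColor(im,cv2.COLOR_RGB2HSV)
    x,y,z=P[...,0],P[...,1],P[...,2]
    ca=np.array([0.52,-0.22])
    near=np.hypot(x-ca[0],y-ca[1])<0.25
    m=near&(abs(z-.185)<.006)&(hsv[...,1]>90)
    q=np.c_[x[m],y[m]].astype(np.float32); (cc,rad)=cv2.minEnclosingCircle(q); print(f,'disc',m.sum(),q.mean(0),cc,rad,np.median(z[m]))
    m=near&(z>.275); print('peg pts',m.sum(),P[m].mean(0) if m.any() else 0, z[m].max() if m.any() else 0)
    # base + pointer
    # grip
    w=slice(240,262),slice(200,222)
    if f=='scene0': w=slice(122,150),slice(245,266)
    m=np.zeros_like(near);m[w]=True;m&=(z>.1)&(z<.22)
    p=P[m];print('grip',len(p),np.nanmean(p,0),p.min(0),p.max(0))
    # cup
    m=np.zeros_like(near)
    m[(slice(225,275),slice(205,250)) if f=='top0' else (slice(120,190),slice(240,285))]=True
    k=m&(z>.038)&(z<.052); p=P[k];print('rim',len(p),p.min(0),p.max(0))
    cy=np.array(cc)
    R=np.hypot(x-cy[0],y-cy[1])
    m=(R>.13)&(R<.19)&(z>.004)&(z<.016); p=P[m]; print('pointer',len(p),p.mean(0) if len(p) else 0)
    m=(R>.1)&(R<.175)&(z>.155)&(z<.21)&(hsv[...,1]<60); p=P[m];a=np.degrees(np.arctan2(p[:,1]-cy[1],p[:,0]-cy[0]));print('hooks ang',np.histogram(a,bins=np.arange(-180,181,10)))
print(rayz(load('top0'),380,264,.01),rayz(load('scene0'),275,308,.01),rayz(load('top0'),490,235,.19),rayz(load('top0'),411,181,.295))
```

```text
top0 disc 3809 [ 0.5726637  -0.15030038] (0.6066467761993408, -0.13622812926769257) 0.11021987348794937 0.185146107929702
peg pts 71 [ 0.60390935 -0.09602172  0.2925056 ] 0.29821789587519787
grip 182 [0.46823064 0.30992463 0.1684832 ] [0.4553368  0.30287868 0.12645715] [0.48090663 0.32446574 0.18405843]
rim 89 [0.43763833 0.28379756 0.03805642] [0.49721511 0.34063245 0.04792719]
pointer 306 [ 0.57669669 -0.13958717  0.00682323]
hooks ang (array([  0,   0,   0,   0,  55, 110,   0,   0,   0,   0,   0,   2,  18,
        14,  28,   4,   0,   0,   0,   0,   0,   0,   0,   0,  17,  31,
        26,   0,   0,   0,   0,   0,   9,  70,  78,   3]), array([-180, -170, -160, -150, -140, -130, -120, -110, -100,  -90,  -80,
        -70,  -60,  -50,  -40,  -30,  -20,  -10,    0,   10,   20,   30,
         40,   50,   60,   70,   80,   90,  100,  110,  120,  130,  140,
        150,  160,  170,  180]))
scene0 disc 5047 [ 0.57146966 -0.15436698] (0.5684143900871277, -0.15836402773857117) 0.1355275809764862 0.1835893826744751
peg pts 106 [ 0.60242116 -0.10099558  0.28868151] 0.2961918204066526
grip 247 [0.46591896 0.30614928 0.15679077] [0.45269661 0.298178   0.11222627] [0.4797731  0.32210561 0.18182932]
rim 113 [0.43595327 0.27711577 0.03800736] [0.49584249 0.346128   0.05188492]
pointer 198 [ 0.43767225 -0.08052319  0.00837864]
hooks ang (array([  0,   0,   0,   0,   0,  90,  50,   0,   0,   0,   0,   0,   0,
         2,  63, 115,   0,   0,   0,   0,   0,   0,  15,  24,  25,   8,
         0,   0,   0,   0,   0,   0, 108,  47,   0,   0]), array([-180, -170, -160, -150, -140, -130, -120, -110, -100,  -90,  -80,
        -70,  -60,  -50,  -40,  -30,  -20,  -10,    0,   10,   20,   30,
         40,   50,   60,   70,   80,   90,  100,  110,  120,  130,  140,
        150,  160,  170,  180]))
[ 0.4242149  -0.06966869  0.01      ] [ 0.41946072 -0.06939228  0.01      ] [ 0.49784362 -0.28008486  0.19      ] [ 0.60329167 -0.0971039   0.295     ]
```

Run:
```python
from h import *
c=load('top0')['image'][:,:,::-1]
a=cv2.resize(c[130:290,340:520],None,fx=3,fy=3,interpolation=cv2.INTER_CUBIC)
s=load('scene0')['image'][:,:,::-1]
b=cv2.resize(s[110:190,220:300],(240,240),interpolation=cv2.INTER_CUBIC)
t=cv2.resize(c[215:295,185:265],(240,240),interpolation=cv2.INTER_CUBIC)
cv2.imwrite('pics/crop1.png',np.hstack([a,np.vstack([b,t])]))
```

```text
(no output)
```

View pics/crop1.png

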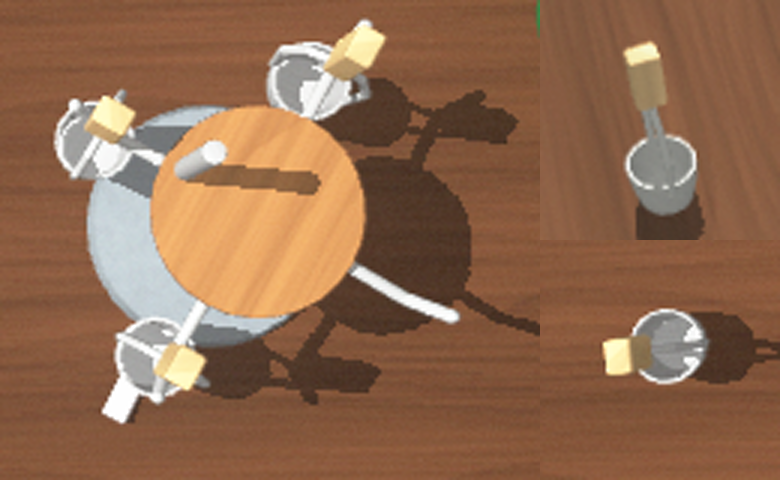

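Same objects enlarged: the disc spans crop x 150–365 and y 105–318, so its centre is at top (425.8,200.5). The pail's two bail wires overlap in both views, so its bail plane lies roughly along world y.

Run:
```python
from h import *
t=load('top0');s=load('scene0')
ax=rayz(t,425.8,200.5,.185);print('axis',ax)
for f,c in(('t',t),('s',s)):
    P=cloud(c);d=np.hypot(P[...,0]-.467,P[...,1]-.31)
    for lo,hi in((.172,.19),(.055,.115)):
        m=(d<.06)&(P[...,2]>lo)&(P[...,2]<hi);q=P[m][:,:2].astype(np.float32)
        print(f,lo,len(q),q.mean(0),cv2.minAreaRect(q*1000),cv2.fitLine(q,cv2.DIST_L2,0,.01,.01)[:2].ravel())
# pointer end corners in crop
e=[rayz(t,340+u/3,130+v/3,.01) for u,v in((102,410),(124,423))];e=np.mean(e,0);d=e-ax;print('ptr',e,np.hypot(*d[:2]),np.degrees(np.arctan2(d[1],d[0])))
k=rayz(t,340+213/3,130+153/3,.295);d=k-ax;print('peg',k,np.hypot(*d[:2]),np.degrees(np.arctan2(d[1],d[0])))
h=rayz(t,340+455/3,130+317/3,.197);d=h-ax;print('tip',h,np.hypot(*d[:2]),np.degrees(np.arctan2(d[1],d[0])))
```

```text
axis [ 0.57316792 -0.14939232  0.185     ]
t 0.172 116 [0.46759644 0.31284308] ((467.4298095703125, 313.7346496582031), (25.553913116455078, 20.076461791992188), 6.657259941101074) [0.98746526 0.15783654]
t 0.055 43 [0.4700428 0.2865306] ((469.5820617675781, 291.4019775390625), (6.718080520629883, 30.50226593017578), 5.445375442504883) [ 0.12602805 -0.9920267 ]
s 0.172 81 [0.46584046 0.30984816] ((465.8683166503906, 310.76171875), (22.734783172607422, 25.34759521484375), 89.83158111572266) [0.9986741 0.0514783]
s 0.055 81 [0.4674966  0.29711673] ((466.46893310546875, 310.54095458984375), (6.670615196228027, 75.58136749267578), 5.389540672302246) [ 0.10179164 -0.99480575]
ptr [ 0.41209794 -0.06344322  0.01      ] 0.18256720429778517 151.91502353080617
peg [ 0.60329167 -0.0971039   0.295     ] 0.060344993841126224 60.053430411933185
tip [ 0.49657922 -0.28074621  0.197     ] 0.15205155456480696 -120.24523954429166
```

```bash
cat >> h.py <<'E'
def rel(pts,yaw=None):
    s=r.read_state();R=s['orientation'];print('t',s['clock'],'tcp',s['tcp_pos'].round(4),'F',s['force'].round(1),'gap',s['finger_gap'],'yawx',np.degrees(np.arctan2(R[1,0],R[0,0])).round(2),'q6',s['joint_pos'][5])
    for p in pts: print((R.T@(np.array(p)-s['tcp_pos'])*1000).round(0))
E
python3 - <<'E'
from h import *
rel([(.233,.498,.345),(.603,-.097,.345),(.603,-.097,.274)])
E
```

```text
t 0.1 tcp [0.2325 0.4981 0.2265] F [-0.1 -0.2 -0.3] gap 0.08524659082348017 yawx 154.97 q6 -0.084604532232051
[  -0.   -0. -118.]
[-587. -383. -118.]
[-587. -383.  -47.]
```

step_arm([
  [0,0,0,0,0,-60,0],
  [0,0,0,0,0,-118,0],
  [0,0,0,-587,-383,-118,0],
  [0,0,0,-587,-383,-118,0],
  [0,0,0,-587,-383,-118,0],
  [0,0,0,-587,-383,-118,0],
  [0,0,0,-587,-383,-118,0],
  [0,0,0,-587,-383,-118,0],
  [0,0,0,-587,-383,-118,0],
  [0,0,0,-587,-383,-118,0],
  [0,0,0,-587,-383,-118,0],
  [0,0,0,-587,-383,-118,0],
  [0,0,0,-587,-383,-118,0],
  [0,0,0,-587,-383,-118,0],
  [0,0,0,-587,-383,-118,0],
  [0,0,0,-587,-383,-118,0],
])

```text
clock: 2.1
tcp_pos: [0.6021, -0.0957, 0.3452]
orientation: [[-0.907, 0.422, -0.0], [0.422, 0.907, 0.0], [0.0, 0.0, -1.0]]
force: [0.5, 0.5, 0.2]
finger_gap: 0.0854
gripper_force: 0.0
```

Run:
```python
from h import *
a=np.radians(np.r_[60:-29:-8.8])
rel([(.603,-.097,.345),(.603,-.097,.274)]); 
print('arc offsets vs peg start')
s=r.read_state();R=s['orientation'];
for t in a: print((R.T@np.array([.0602*(np.cos(t)-np.cos(a[0])),.0602*(np.sin(t)-np.sin(a[0])),0])*1000).round(0))
shot('scene','scene1')
```

```text
t 2.1 tcp [ 0.6021 -0.0957  0.3452] F [0.5 0.5 0.2] gap 0.0854380761085995 yawx 155.04 q6 -1.3692944809492353
[-1. -1.  0.]
[-1. -1. 71.]
arc offsets vs peg start
[0. 0. 0.]
[-9. -2. -0.]
[-18.  -4.  -0.]
[-26.  -9.  -0.]
[-34. -14.  -0.]
[-40. -21.  -0.]
[-46. -28.  -0.]
[-50. -36.  -0.]
[-53. -45.  -0.]
[-55. -54.  -0.]
[-55. -63.  -0.]
```

View pics/scene1.png

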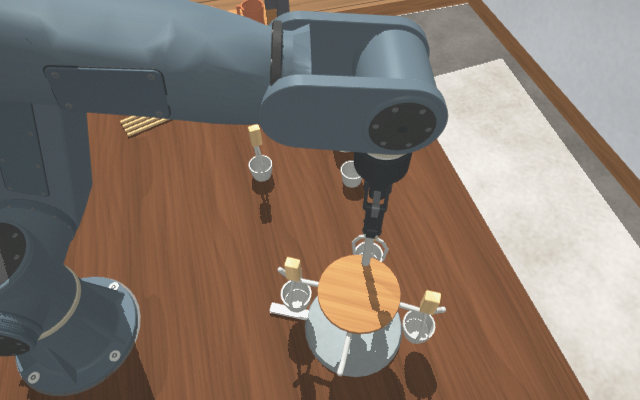

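The gripper is right above the peg at about (372,240), fingers aligned with it. I'll lower and grip.

step_arm([
  [0,0,0,-1,-1,35,0],
  [0,0,0,-1,-1,71,0],
  [0,0,0,-1,-1,71,0],
  [0,0,0,-1,-1,71,255],
  [0,0,0,-1,-1,71,255],
  [0,0,0,-1,-1,71,255],
  [0,0,0,-1,-1,71,255],
  [0,0,0,-1,-1,71,255],
  [0,0,0,-1,-1,71,255],
], grip_force=30)

```text
clock: 3.28
tcp_pos: [0.6036, -0.0975, 0.2747]
orientation: [[-0.906, 0.423, 0.002], [0.423, 0.906, 0.001], [-0.001, 0.002, -1.0]]
force: [2.8, 4.7, 2.4]
finger_gap: 0.0146
gripper_force: 30.1
```

step_arm([
  [0,0,0,-9,-2,0,255],
  [0,0,0,-18,-4,0,255],
  [0,0,0,-26,-9,0,255],
  [0,0,0,-34,-14,0,255],
  [0,0,0,-40,-21,0,255],
  [0,0,0,-46,-28,0,255],
  [0,0,0,-50,-36,0,255],
  [0,0,0,-53,-45,0,255],
  [0,0,0,-55,-54,0,255],
  [0,0,0,-55,-63,0,255],
  [0,0,0,-55,-63,0,255],
  [0,0,0,-55,-63,0,255],
])

```text
clock: 4.78
tcp_pos: [0.6257, -0.179, 0.2748]
orientation: [[-0.906, 0.423, -0.0], [0.423, 0.906, -0.0], [0.0, -0.0, -1.0]]
force: [-3.3, 1.5, 5.9]
finger_gap: 0.0143
gripper_force: 31.1
```

step_arm([
  [0,0,0,-55,-63,0,0],
  [0,0,0,0,0,0,0],
])

```text
clock: 5.03
tcp_pos: [0.6265, -0.1854, 0.2709]
orientation: [[-0.902, 0.431, -0.003], [0.431, 0.902, -0.001], [0.002, -0.002, -1.0]]
force: [0.5, 2.2, -0.5]
finger_gap: 0.0502
gripper_force: 0.0
```

I gave that first row as an offset on top of the previous one by mistake, and the second row took it back. I'll check where the carousel stands before lifting.

step_arm([
  [0,0,0,0,0,0,0],
  [0,0,0,0,0,0,0],
  [0,0,0,0,0,-35,0],
  [0,0,0,0,0,-80,0],
  [0,0,0,0,0,-80,0],
])

```text
clock: 5.65
tcp_pos: [0.6271, -0.1797, 0.358]
orientation: [[-0.906, 0.423, 0.006], [0.423, 0.906, -0.003], [-0.007, 0.0, -1.0]]
force: [-0.0, -0.5, -0.2]
finger_gap: 0.0858
gripper_force: 0.0
```

Run:
```python
from h import *
rel([(.467,.312,.355),(.467,.312,.28)])
shot('top','top2')
```

```text
t 5.65 tcp [ 0.6271 -0.1797  0.358 ] F [-0.  -0.5 -0.2] gap 0.0858000163228671 yawx 154.95 q6 -1.4838096844706228
[353. 378.   1.]
[354. 378.  76.]
```

View pics/top2.png

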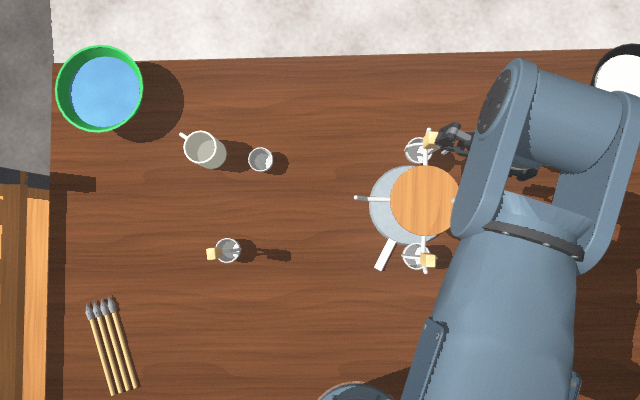

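The knock overshot: the hook tip is now at (357,198), pointing about +y, while the pointer's end is at (384,267). I need to turn it back about 60°, so I'll measure the hook direction.

Run:
```python
from h import *
c=load('top2');ax=np.array([.5732,-.1494])
h=rayz(c,357,198,.197)[:2]-ax;a=np.degrees(np.arctan2(h[1],h[0]));print(h,np.hypot(*h),a)
P=cloud(c)
m=(P[...,2]>.27)&(P[...,2]<.31)&(np.hypot(P[...,0]-ax[0],P[...,1]-ax[1])<.09);print('peg?',m.sum())
for x in (427,135),(425,270):
    q=rayz(c,*x,.2)[:2]-ax;print(np.degrees(np.arctan2(q[1],q[0])))
pa=a-180
p=lambda t:np.r_[ax+.0602*np.array([np.cos(np.radians(t)),np.sin(np.radians(t))])]
print('peg',p(pa));rel([(*p(pa),.358),(*p(pa),.274)])
R=r.read_state()['orientation']
for t in np.linspace(pa,-28,8): print((R.T@np.r_[p(t)-p(pa),0]*1000).round(0))
```

```text
[0.00708242 0.14705775] 0.14722820212533005 87.24271984826075
peg? 0
-1.3883384015893263
176.1667930497144
peg [ 0.57030408 -0.20953031]
t 5.7 tcp [ 0.6265 -0.1795  0.3555] F [-0.8  0.1 -0.4] gap 0.08543513121039802 yawx 154.95 q6 -1.4837876707508915
[ 38. -51.  -3.]
[ 38. -51.  81.]
[0. 0. 0.]
[-9.  4.  0.]
[-16.  10.   0.]
[-23.  17.   0.]
[-29.  25.   0.]
[-33.  34.   0.]
[-36.  43.   0.]
[-37.  53.   0.]
```

step_arm([
  [0,0,0,38,-51,0,0],
  [0,0,0,38,-51,0,0],
  [0,0,0,38,-51,0,0],
  [0,0,0,38,-51,40,0],
  [0,0,0,38,-51,81,0],
  [0,0,0,38,-51,81,0],
  [0,0,0,38,-51,81,255],
  [0,0,0,38,-51,81,255],
  [0,0,0,38,-51,81,255],
  [0,0,0,38,-51,81,255],
  [0,0,0,38,-51,81,255],
  [0,0,0,38,-51,81,255],
], grip_force=30)

```text
clock: 7.2
tcp_pos: [0.5703, -0.2092, 0.2737]
orientation: [[-0.906, 0.423, 0.001], [0.423, 0.906, -0.001], [-0.001, -0.0, -1.0]]
force: [-1.8, -2.0, 5.9]
finger_gap: 0.0145
gripper_force: 29.4
```

Gripped. Turn back, with the final offset repeated.

step_arm([
  [0,0,0,-9,4,0,255],
  [0,0,0,-16,10,0,255],
  [0,0,0,-23,17,0,255],
  [0,0,0,-29,25,0,255],
  [0,0,0,-33,34,0,255],
  [0,0,0,-36,43,0,255],
  [0,0,0,-37,53,0,255],
  [0,0,0,-37,53,0,255],
  [0,0,0,-37,53,0,255],
  [0,0,0,-37,53,0,255],
])

```text
clock: 8.45
tcp_pos: [0.6276, -0.1764, 0.2738]
orientation: [[-0.906, 0.423, 0.004], [0.423, 0.906, -0.0], [-0.004, 0.001, -1.0]]
force: [6.9, -0.0, 2.6]
finger_gap: 0.0145
gripper_force: 30.3
```

step_arm([
  [0,0,0,0,0,0,0],
  [0,0,0,0,0,0,0],
  [0,0,0,0,0,0,0],
  [0,0,0,0,0,0,0],
  [0,0,0,0,0,-40,0],
  [0,0,0,0,0,-80,0],
  [0,0,0,0,0,-80,0],
])

```text
clock: 9.32
tcp_pos: [0.6269, -0.1767, 0.3564]
orientation: [[-0.906, 0.423, 0.005], [0.423, 0.906, -0.002], [-0.006, 0.0, -1.0]]
force: [0.9, 0.9, -0.7]
finger_gap: 0.0855
gripper_force: 0.0
```

Run:
```python
from h import *
rel([(.467,.312,.355),(.467,.312,.27)])
```

```text
t 9.325 tcp [ 0.6269 -0.1767  0.3564] F [ 0.9  0.9 -0.7] gap 0.08550199656028615 yawx 154.97 q6 -1.4802581329410982
[352. 375.  -0.]
[352. 375.  85.]
```

step_arm([
  [0,0,-31,352,375,0,0],
  [0,0,-31,352,375,0,0],
  [0,0,-31,352,375,0,0],
  [0,0,-31,352,375,0,0],
  [0,0,-31,352,375,0,0],
  [0,0,-31,352,375,0,0],
  [0,0,-31,352,375,0,0],
  [0,0,-31,352,375,0,0],
  [0,0,-31,352,375,0,0],
  [0,0,-31,352,375,40,0],
  [0,0,-31,352,375,85,0],
  [0,0,-31,352,375,85,0],
  [0,0,-31,352,375,85,0],
])

```text
clock: 10.95
tcp_pos: [0.4666, 0.3121, 0.2695]
orientation: [[-0.995, -0.103, 0.001], [-0.103, 0.995, 0.001], [-0.002, 0.001, -1.0]]
force: [-0.5, 0.2, 0.8]
finger_gap: 0.0854
gripper_force: 0.0
```

Run:
```python
from h import *
rel([(.467,.312,.16)])
a=shot('top','top3')['image'][120:300,180:520,::-1];b=shot('scene','scene3')['image'][80:380,150:460,::-1]
cv2.imwrite('pics/c3.png',np.vstack([cv2.resize(a,(580,307)),cv2.resize(b,(580,560))])[:600] if 0 else np.hstack([cv2.resize(a,(480,254)),cv2.resize(b,(310,254))]))
cv2.imwrite('pics/c3.png',cv2.resize(a,(800,424),interpolation=cv2.INTER_CUBIC))
```

```text
t 10.95 tcp [0.4666 0.3121 0.2695] F [-0.5  0.2  0.8] gap 0.0854211286049452 yawx -174.06 q6 -1.1677038096921593
[ -0.  -0. 110.]
```

View pics/c3.png

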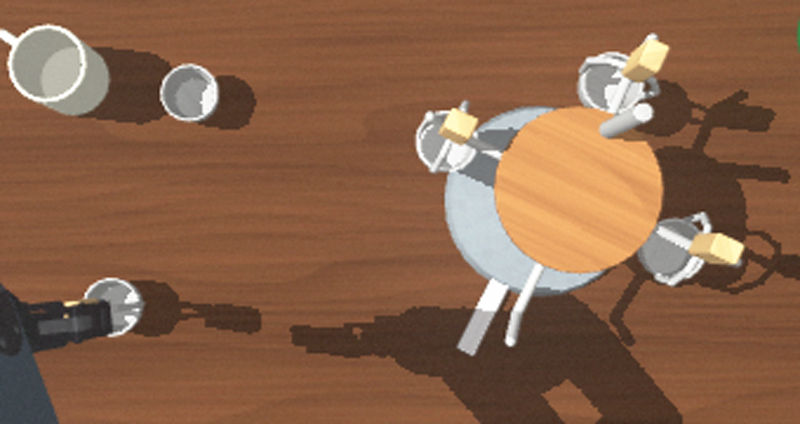

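The hook tip is at crop (511,343), i.e. top (397.2,265.8), over the pointer; the peg is at (643,112) in the crop. The gripper is over the pail, so I'll lower and grip while computing the hook pose.

step_arm([
  [0,0,0,0,0,50,0],
  [0,0,0,0,0,90,0],
  [0,0,0,0,0,109,0],
  [0,0,0,0,0,109,0],
  [0,0,0,0,0,109,255],
  [0,0,0,0,0,109,255],
  [0,0,0,0,0,109,255],
  [0,0,0,0,0,109,255],
  [0,0,0,0,0,109,255],
  [0,0,0,0,0,109,255],
  [0,0,0,0,0,109,255],
], grip_force=50)

```text
clock: 12.42
tcp_pos: [0.4661, 0.3126, 0.1596]
orientation: [[-0.995, -0.104, 0.001], [-0.104, 0.995, 0.001], [-0.001, 0.001, -1.0]]
force: [-1.2, 2.0, 5.5]
finger_gap: 0.0191
gripper_force: 49.6
```

Run:
```python
from h import *
c=load('top3');ax=np.array([.5732,-.1494])
k=2.353
for u,v,z in((511,343,.197),(643,112,.295)):
    q=rayz(c,180+u/k,120+v/k,z)[:2]-ax;print(q,np.hypot(*q),np.degrees(np.arctan2(q[1],q[0])))
s=r.read_state();print(s['tcp_pos'],s['finger_gap'],s['force'])
```

```text
[-0.13606419  0.06649749] 0.15144430893532324 153.954248703595
[ 0.05373704 -0.02695803] 0.06011992487892769 -26.641348351502977
[0.46613695 0.31264202 0.15963009] 0.019113840887812542 [-1.15659226  2.01390716  5.49141527]
```

Run:
```python
from h import *
rel([(.466,.3126,.255),(.395,-.061,.255)])
```

```text
t 12.425 tcp [0.4661 0.3126 0.1596] F [-1.2  2.   5.5] gap 0.019113840887812542 yawx -174.03 q6 -1.1675070327004229
[  0.   0. -95.]
[ 110. -364.  -96.]
```

step_arm([
  [0,0,0,0,0,-30,255],
  [0,0,0,0,0,-65,255],
  [0,0,0,0,0,-95,255],
  [0,0,4,20,-30,-95,255],
  [0,0,8,40,-70,-95,255],
  [0,0,12,60,-110,-95,255],
  [0,0,16,80,-150,-95,255],
  [0,0,20,100,-190,-95,255],
  [0,0,24,110,-230,-95,255],
  [0,0,28,110,-270,-95,255],
  [0,0,32.4,110,-310,-95,255],
  [0,0,32.4,110,-340,-95,255],
  [0,0,32.4,110,-364,-95,255],
  [0,0,32.4,110,-364,-95,255],
  [0,0,32.4,110,-364,-95,255],
  [0,0,32.4,110,-364,-95,255],
])

```text
clock: 14.42
tcp_pos: [0.3941, -0.0605, 0.2539]
orientation: [[-0.896, 0.444, -0.0], [0.444, 0.896, 0.0], [0.0, 0.0, -1.0]]
force: [-0.1, -0.6, -1.8]
finger_gap: 0.019
gripper_force: 49.4
```

Run:
```python
from h import *
rel([(.4621,-.0943,.255),(.4621,-.0943,.2165)])
a=shot('scene','scene4')['image'][190:400,200:480,::-1]
cv2.imwrite('pics/c4.png',cv2.resize(a,(800,600),interpolation=cv2.INTER_CUBIC))
```

```text
t 14.425 tcp [ 0.3941 -0.0605  0.2539] F [-0.1 -0.6 -1.8] gap 0.01896101692172412 yawx 153.63 q6 -1.3798503238863415
[-76.  -0.  -1.]
[-76.  -0.  37.]
```

View pics/c4.png

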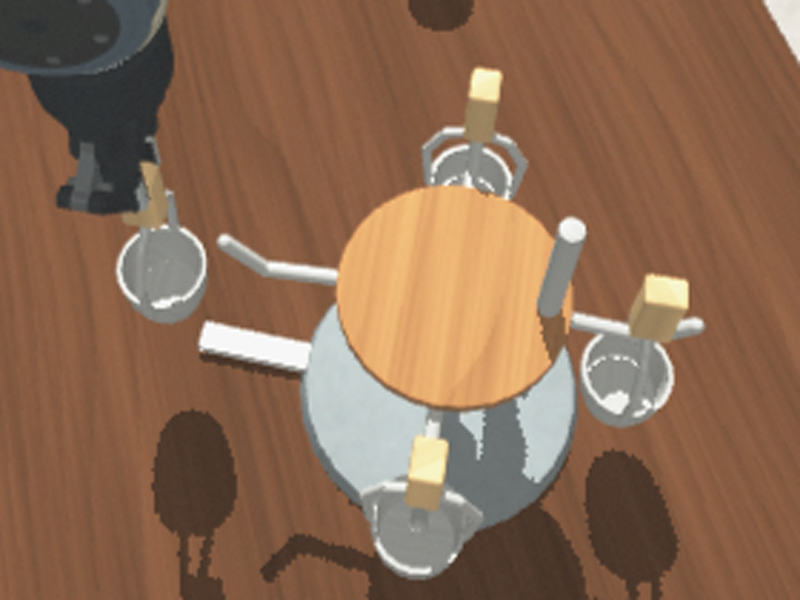

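The held pail (crop 160,260) is upright and outside the hook tip (225,242), with the hook over the pointer (255,345). Advance inward.

step_arm([
  [0,0,0,-15,0,-1,255],
  [0,0,0,-30,0,-1,255],
  [0,0,0,-45,0,-1,255],
  [0,0,0,-60,0,-1,255],
  [0,0,0,-76,0,-1,255],
  [0,0,0,-76,0,-1,255],
  [0,0,0,-76,0,-1,255],
])

```text
clock: 15.35
tcp_pos: [0.462, -0.0949, 0.2548]
orientation: [[-0.896, 0.445, -0.001], [0.445, 0.896, 0.0], [0.001, -0.0, -1.0]]
force: [0.7, 0.0, -2.7]
finger_gap: 0.0188
gripper_force: 49.4
```

Run:
```python
from h import *
a=shot('scene','scene5')['image'][190:400,200:480,::-1]
b=shot('top','top5')['image'][130:290,340:520,::-1]
cv2.imwrite('pics/c5.png',np.hstack([cv2.resize(a,(460,345),interpolation=cv2.INTER_CUBIC),cv2.resize(b,(340,345),interpolation=cv2.INTER_CUBIC)]))
rel([(.4621,-.0943,.2165)])
```

```text
t 15.45 tcp [ 0.462  -0.0948  0.255 ] F [-0.7  0.2 -1.9] gap 0.018801827506506115 yawx 153.58 q6 -1.4109500621370616
[ 0.  1. 39.]
```

View pics/c5.png

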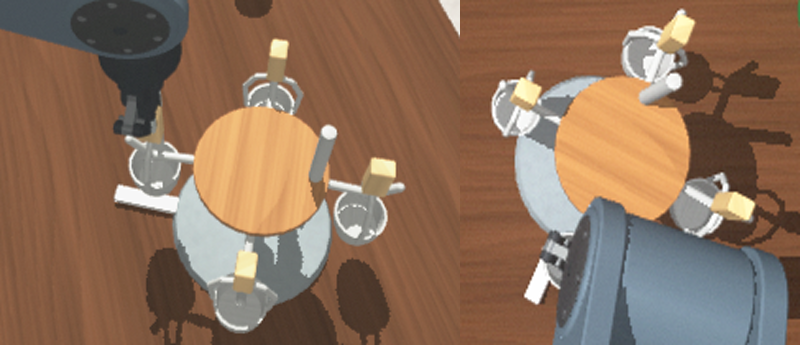

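The hook passes through the loop (left panel: tip at (133,142), hook continuing right of the bail at (175,157)), and no contact force shows. Now lower.

step_arm([
  [0,0,0,0,1,12,255],
  [0,0,0,0,1,24,255],
  [0,0,0,0,1,32,255],
  [0,0,0,0,1,36,255],
  [0,0,0,0,1,38,255],
  [0,0,0,0,1,38,255],
])

```text
clock: 16.2
tcp_pos: [0.4637, -0.0945, 0.2176]
orientation: [[-0.896, 0.445, 0.003], [0.445, 0.896, -0.001], [-0.003, 0.0, -1.0]]
force: [4.8, -3.1, 0.7]
finger_gap: 0.019
gripper_force: 49.8
```

step_arm([
  [0,0,0,-3,0,1,255],
  [0,0,0,-3,0,3,255],
  [0,0,0,-3,0,3,255],
])

```text
clock: 16.58
tcp_pos: [0.4661, -0.0956, 0.2155]
orientation: [[-0.895, 0.445, 0.002], [0.445, 0.895, -0.0], [-0.002, 0.0, -1.0]]
force: [-2.9, 0.6, 18.0]
finger_gap: 0.0189
gripper_force: 52.1
```

step_arm([
  [0,0,0,0,0,-1.5,255],
  [0,0,0,0,0,-1.5,255],
  [0,0,0,0,0,-1.5,180],
  [0,0,0,0,0,-1.5,150],
  [0,0,0,0,0,-1.5,100],
  [0,0,0,0,0,-1.5,60],
  [0,0,0,0,0,-1.5,60],
  [0,0,0,0,0,-1.5,60],
])

```text
clock: 17.58
tcp_pos: [0.4655, -0.0955, 0.2155]
orientation: [[-0.895, 0.445, -0.0], [0.445, 0.895, 0.0], [0.0, 0.0, -1.0]]
force: [-0.5, 0.4, -0.5]
finger_gap: 0.0655
gripper_force: 0.0
```

step_arm([
  [0,0,0,0,0,-15,60],
  [0,0,0,0,0,-35,60],
  [0,0,0,0,0,-70,60],
  [0,0,0,0,0,-120,60],
  [0,0,0,0,60,-120,60],
  [0,0,0,0,120,-120,60],
  [0,0,0,0,180,-120,60],
  [0,0,0,0,240,-120,60],
  [0,0,0,0,240,-120,60],
  [0,0,0,0,240,-120,60],
  [0,0,0,0,240,-120,60],
])

```text
clock: 18.95
tcp_pos: [0.572, 0.1183, 0.3361]
orientation: [[-0.895, 0.446, 0.001], [0.446, 0.895, -0.0], [-0.001, 0.0, -1.0]]
force: [-0.6, -0.2, 1.0]
finger_gap: 0.0649
gripper_force: 0.0
```

Run:
```python
from h import *
a=shot('scene','scene6')['image'][190:400,200:480,::-1]
t=shot('top','top6');b=t['image'][130:290,340:520,::-1]
cv2.imwrite('pics/c6.png',np.hstack([cv2.resize(a,(460,345),interpolation=cv2.INTER_CUBIC),cv2.resize(b,(340,345),interpolation=cv2.INTER_CUBIC)]))
for c in (load('scene6'),t):
    P=cloud(c);m=(P[...,2]>.228)&(P[...,2]<.245)&(np.hypot(P[...,0]-.462,P[...,1]+.094)<.05);print(m.sum(),P[m].mean(0))
```

```text
164 [ 0.46762265 -0.09947564  0.23451301]
137 [ 0.46901941 -0.0956437   0.23603034]
```

View pics/c6.png

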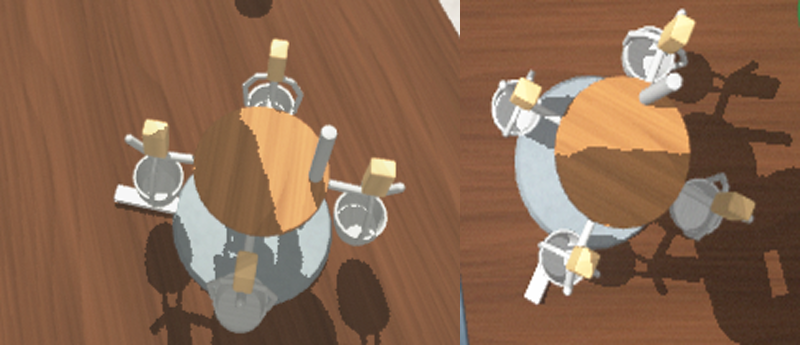

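The pail hangs upright on the hook (left panel: grip at (155,138)), over the pointer. Its grip top is at z≈0.237, and its centre is within about 8 mm of the hook seat.

```bash
python3 -c "
from station import r
print(r.close_job())"
```

```text
the job is handed in; nothing more can be done
None
```

The pail hangs upright by its bail on the empty hook, the hook is over the pointer (about 2° off), and the job is handed in, with no verdict returned; a move I entered wrongly first knocked the carousel about 65° past the pointer, and I turned it back before picking up the pail.

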